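Load the battery pack into the strobe head

TASK

Load the long battery pack into the strobe head that lies on the desk with its empty battery bay facing up: hook the pack's thin tongue under the fixed lip while its other end is still raised, then swing that end down and press it until the sprung latch snaps over it and the pack sits flat and fully home. Take your hand away and leave the other things on the desk where they are.

Things in the scene. Friction and masses are not known exactly. Their poses are not given: they have to be found in the camera images.
- pack: long grey battery pack, 0.35 to 0.65 kg, lying flat, toe roughly towards the robot. Block 140 (x) x 62 (y) x 38 (z) mm; a tongue at the toe (-x), a foot at the heel (+x), dark thumb ribs on top near the heel. Origin: centre of the block's underside, z up. Grip it across the 62 mm width by its upper 20 mm at most: in the bay the cheeks leave no room for fingers lower down
- pack_toe (a point): end of the tongue at the underside, mid-width, 84 mm to -x of the pack's origin; axes as the pack. The black tongue is 14 mm long, 46 wide, 8 thick, flush with the underside
- pack_heel (a point): end of the foot at the underside, mid-width, 78 mm to +x of the pack's origin; axes as the pack. The black foot is 8 mm long, 36 wide, 14 high, flush with the underside
- strobe: black studio strobe head lying on its side, fixed: 237 mm long (x), 100 wide, bay on top. Its round lamp end (ring 120 mm across, top 120 mm over the desk, 112 to 200 mm to +x of the origin) points away from the robot; a yoke knob reaches 78 mm to -y. Origin: on the desk under the body's middle, x towards the lamp, z up
- bay (a point): on the bay floor (62 mm over the desk), mid-width, at the foot of the toe wall; x runs from toe to latch, z up. Bay 165 mm long, 66 wide; side cheeks 17 thick rise 30 over the floor; end wall at the latch 15 high, with 30 high housings beside the latch. The seated pack lies flat on the floor, its top 8 mm above the cheeks, with 3 mm end play and 2 mm either side
- lip (a point): middle of the lower free edge of the fixed aluminium lip at the toe: 10 mm out from the toe wall, 11 mm over the bay floor, axes as the bay. The lip spans the bay's width, is 5 mm thick; nothing stands above it and the deck behind is level with its top. With the tongue at the toe wall the pack tilts heel-up by at most 15 degrees; above 10 degrees its foot clears the latch
- latch (a joint): sprung latch, 36 mm wide, slides to the bay's +x: 0 sprung out over the bay, up to 0.010 m pushed back. The 60 degree slope of its nose, 17 to 26 mm over the floor, lets the foot push it back; this takes 10 to 20 N pressing down on the pack's top near the heel. The pack's weight, let go gently, is not enough: the foot then rests on the slope, about 17 mm up
- latch_nose (a point): lower edge of the latch nose, mid-width; with the latch out it overhangs the bay by 6.5 mm, 15.5 mm over the bay floor
- small_pack: short battery pack of another flash, grey, 100 x 50 x 26 mm, a plain block without tongue or foot; it does not fit the bay. Origin: centre of its underside. Leave it alone
- blower: black silicone blower standing on its foot, 68 mm across, 152 high. Origin: centre of its underside. Leave it alone
- lens: camera lens standing upright, 76 mm across, 98 high. Origin: centre of its underside. Leave it alone
- cap_keeper: flat plastic lens cap keeper with two caps, 110 x 75 x 15 mm. Origin: centre of its underside. Leave it alone
- bracket: black aluminium L-bracket, foot 95 x 40 x 4 mm with an upright 59 mm high at its +x end. Origin: centre of the foot's underside. Leave it alone
- mug: white mug, 82 mm across, 95 high, handle to its +y. Origin: centre of its underside. Leave it alone

How it is judged:
On the way:
1. the tongue is under the lip while the heel is still raised, the latch not yet passed (x of pack_toe in the frame of bay between -0.003 and 0.007 m and z of pack_toe in the frame of bay between -0.003 and 0.005 m and y of pack_toe in the frame of bay between -0.008 and 0.008 m and z of pack_heel in the frame of bay above 0.012 m), for 0.1 s.
At the end, for the whole second after the job is handed in: The pack lies flat on the bay floor (both ends within 3 mm of it, within 0.04 rad of level), its tongue at least 4 mm under the lip, the latch sprung back over its foot (within 2 mm of fully out), at rest and released (x of pack_toe in the frame of bay between -0.003 and 0.006 m and z of pack_toe in the frame of bay between -0.003 and 0.003 m and z of pack_heel in the frame of bay between -0.003 and 0.003 m and angle between the z axis of pack and the z axis of bay, either way round below 0.04 rad and angle between the x axis of pack and the x axis of bay, either way round below 0.06 rad and value of joint latch below 0.002 m and linear speed of pack below 0.02 m/s); the robot touches nothing.
It fails at once if another thing on the desk is moved by more than 30 mm (distance of any of small_pack, blower, lens, cap_keeper, bracket, mug from where it was at the start of the episode above 0.03 m).
It fails at once if the blower, lens or mug is tipped (angle between any of blower, lens, mug's own z axis and vertical above 0.5 rad).
It also fails if it takes over 54 s, if anything falls off the work surface, if the arm or the gripper's body presses on something with over 40 N, if the wrist force passes 120 N, or if a joint passes its speed limit or range.

ROBOT

A 6-joint arm with a two-finger parallel gripper is mounted at the origin on the work surface. World frame = base frame: x ahead of the robot, y to its left, z up, the work surface at z = 0. Lengths are in m, angles in rad, forces in N, time in s.
With the tool pointing down it reaches from about 0.375 to 0.9 m from the base axis. Payload 3.1 kg.
Tool frame: the origin (TCP) lies midway between the tips of the shut fingers; the grasp point (between the pads) lies 19 mm behind it; z points along the fingers, y is the line along which they close (so a half turn about z gives the same grasp; the last joint's range is limited). The gripper opens to 85 mm and grips with 20 to 120 N. Pads are 22 mm wide; open, the fingers measure 114 mm over their backs; the gripper's body (76 mm by 85 mm) begins 54 mm behind the grasp point. The pads swing forward as they close: fully open they stand 13 mm farther back than shut.
Start: joints at [1.034, 0.527, 1.433, -0, 1.181, -0.178], TCP at [0.219, 0.585, 0.231] pointing down, gripper open.
Joint ranges: [-3.08, 3.08], [-0.75, 2.2], [0.22, 2.44], [-1.43, 4.57], [0, 2.65], [-2.85, 2.85]. Speed limits (rad/s): [2.79, 2.79, 3.14, 3.14, 3.14, 3.14].

INTERFACE

Orientations are given as a unit quaternion [x, y, z, w].
In Python, from station import manip gives the robot as it stands.
- The arm moves only by the tool step_arm, never from a script. Its argument "targets" is text: rows parted by semicolons, each of 4 numbers parted by spaces: the shift along the tool's x, y, z in mm, then the turn about the tool's z in degrees. A call has 1 to 12 rows; each row is the pose to reach, as a shift and turn from the pose commanded when the call began, along the tool's axes at that moment; what a row does not reach only later rows make up. A row lasts 1/10 s, in which the tool goes at most 50 mm and 8.59 degrees, less where a joint would pass 70% of its speed; a pose out of reach is approached as far as the arm can. A call with a gripper value outside its range is refused whole. "gripper" is the closure, from 0 (fully open) to 1 (shut), set as the call begins (left out, the last holds). The fingers move at their own pace and stop on an object; "squeeze" is the grip in N (left out, the last holds). Time passes only in rows, so rows that repeat a pose let the fingers close. It gives the time, the measured TCP pose, the force, the opening and the grip force at its end, in the units of the state.
- manip.sense(): the state, without advancing time (a new reading comes with each control period).
- manip.snapshot(name): name is "side" or "top" or "wrist"; returns the picture (384x512x3 uint8, red, green, blue); there is no depth.
- manip.get_calibration(name): a dict with "fov_y" (degrees; the focal length in pixels is half the picture's height over the tangent of half this angle, whatever the lens; pixels are square), "cx", "cy" (the principal point, pixels), "extrinsics" (4x4, takes a point from camera to world coordinates); the wrist camera has in their place "tool_from_camera" (4x4, takes a point from camera to tool coordinates, whose origin is the TCP and whose axes are the flange's). Camera axes: x right, y down, z forward; pixel columns grow to the right and rows downward; lengths in m; the calibration is good to about 2 mm. A picture is of the moment at which its call begins: read the wrist's pose just before it. get_calibration takes no time and is no camera call.
- manip.sign_off(): hands the job in; it is judged then, once.
Trained networks look in the newest picture that a camera, given by its name, has taken for a name from the list of things; names that differ only in an ending like _2 or _b are one class to them, and where a whole thing is asked for, a point or a joint stands for the part that bears it (a point fixed in the world has none). Each returns a list of dicts, best first, with "p" (0 to 1); they miss things now and then, are a little off and sometimes report something else, mostly with a low value. They report only what shows in the picture. A call takes as long as a camera call.
- manip.recognise(camera, query): "position" ([column, row] in pixels, amid what is visible of it).
- manip.masks_of(camera, query): "pixels" (384x512 bool, what is visible of it) and "position" ([column, row] in pixels, amid what is visible of it).
- manip.mark_of(camera, query): "position" ([column, row] in pixels: a listed point, or the origin of a listed thing).
The state is a dict: "t": time; "q": joint angles; "qd": joint speeds; "tau": joint torques, N m; "tcp_pos": TCP position; "tool_rot": TCP orientation; "force": force on the tool from outside, world axes, zero at the start; "ft_torque": the same for the moment, N m; "finger_gap": opening from 0.0 (shut) to 1.0 (fully open); "gripper_force": force on a finger pad.
Only numpy, scipy, OpenCV 4.12 (cv2) and the standard library are available. Lean on these libraries where they do the work, as an engineer would, in place of code of your own. Each camera call takes 0.05 s, during which the arm holds its last target. There are 200 camera calls.

## Working session

There is one attempt and no reset: what is moved stays moved. The work goes in short steps, Python scripts to look and compute and a tool call to move; the robot and the scene stay as the last step left them, time stands still between calls to the robot, and variables do not carry over. Pictures are saved under pics/ and viewed, at most 13 in all, crops included, and the job is handed in when it is done.

Besides the shell and the picture viewer there is one more tool, called after "Call:" as name(argument=value, ...) on one line, values as JSON. step_arm: Moves the arm, as the interface text tells. Its arguments: {"type":"object","properties":{"targets":{"type":"string"},"gripper":{"type":"number"},"squeeze":{"type":"number"}},"required":["targets"]}

```bash
mkdir -p pics; cat > h.py <<'E'
import numpy as np, cv2
from station import manip
from scipy.spatial.transform import Rotation as R
def cam(name):
    c=manip.get_calibration(name); f=192/np.tan(np.radians(c["fov_y"])/2)
    if name=="wrist":
        s=manip.sense(); T=np.eye(4); T[:3,:3]=R.from_quat(s["tool_rot"]).as_matrix(); T[:3,3]=s["tcp_pos"]
        E=T@np.array(c["tool_from_camera"])
    else: E=np.array(c["extrinsics"])
    return f,c["cx"],c["cy"],E
def ray(C,p,z):
    f,cx,cy,E=C; d=E[:3,:3]@np.array([(p[0]-cx)/f,(p[1]-cy)/f,1]); o=E[:3,3]
    return o+d*(z-o[2])/d[2]
def proj(C,P):
    f,cx,cy,E=C; q=E[:3,:3].T@(np.array(P)-E[:3,3]); return np.array([cx+f*q[0]/q[2],cy+f*q[1]/q[2]])
def save(im,n): cv2.imwrite(f"pics/{n}.png",im[:,:,::-1])
E
python3 - <<'E'
from h import *
np.set_printoptions(precision=4,suppress=True)
for n in ("top","side"):
    im=manip.snapshot(n); save(im,n+"0"); C=cam(n); print(n,C[0],C[3])
    for q,z in (("pack",0),("pack_toe",0),("pack_heel",0),("strobe",0),("bay",.062),("lip",.073),("latch_nose",.0775),("blower",0),("lens",0),("mug",0),("bracket",0),("small_pack",0),("cap_keeper",0)):
        if n=="side" and q in("blower","lens","mug","bracket","small_pack","cap_keeper"): continue
        for d in manip.mark_of(n,q)[:1]: print(q,d["p"],np.round(d["position"],1),ray(C,d["position"],z))
print(manip.sense())
E
python3 -c "
import cv2,numpy as np;a=cv2.imread('pics/top0.png');cv2.imwrite('pics/t.png',cv2.resize(a,(784,588)))"
```

```text
top 379.08751927579686 [[-0.015  -0.9984  0.0551  0.496 ]
 [-0.9998  0.0142 -0.0151  0.0259]
 [ 0.0143 -0.0553 -0.9984  1.1929]
 [ 0.      0.      0.      1.    ]]
pack 0.87 [345.6 215.4] [ 0.4902 -0.263   0.    ]
pack_heel 0.87 [340.2 188.9] [ 0.5741 -0.2482  0.    ]
strobe 0.88 [249.8 198.7] [0.5472 0.0381 0.    ]
bay 0.79 [258.4 231.6] [0.4463 0.0133 0.062 ]
lip 0.65 [256.3 227.5] [0.4589 0.0194 0.073 ]
latch_nose 0.61 [242.8 179. ] [0.6024 0.0572 0.0775]
blower 0.58 [157.7 142.5] [0.7293 0.327  0.    ]
lens 0.66 [418.9 189.2] [ 0.5696 -0.4987  0.    ]
mug 0.9 [104.3 234. ] [0.4437 0.4928 0.    ]
bracket 0.6 [353.2 145.9] [ 0.7108 -0.2934  0.    ]
small_pack 0.75 [159.8 196.1] [0.5595 0.3205 0.    ]
side 465.79726849128804 [[-0.8259  0.3971 -0.4003  1.1269]
 [ 0.5637  0.5984 -0.5693  0.7771]
 [ 0.0135 -0.6958 -0.7181  1.079 ]
 [ 0.      0.      0.      1.    ]]
pack 0.56 [232.9 159.3] [ 0.4899 -0.2643  0.    ]
pack_heel 0.82 [214.3 168.3] [ 0.5677 -0.2603  0.    ]
strobe 0.96 [275.2 218.5] [0.5286 0.0389 0.    ]
bay 0.87 [293.1 191.7] [0.4528 0.0235 0.062 ]
lip 0.95 [286.8 183.8] [ 0.4554 -0.0063  0.073 ]
latch_nose 0.4 [261.  215.4] [0.5986 0.0598 0.0775]
{'t': 1.1, 'q': array([ 1.0345,  0.5275,  1.4327, -0.0001,  1.1814, -0.1785]), 'qd': array([ 0.0007,  0.0001,  0.0006,  0.0005, -0.0001, -0.0004]), 'tau': array([  0.0004, -44.2328, -17.8425,  -0.0001,   0.0009,   0.    ]), 'tcp_pos': array([0.2188, 0.5854, 0.2313]), 'tool_rot': array([ 0.1779,  0.984 , -0.    ,  0.    ]), 'force': array([1.173 , 0.5327, 0.2153]), 'ft_torque': array([ 0.0377, -0.0243,  0.0422]), 'gripper_force': 0.0, 'finger_gap': 1.0004701212820886}
```

View pics/t.png

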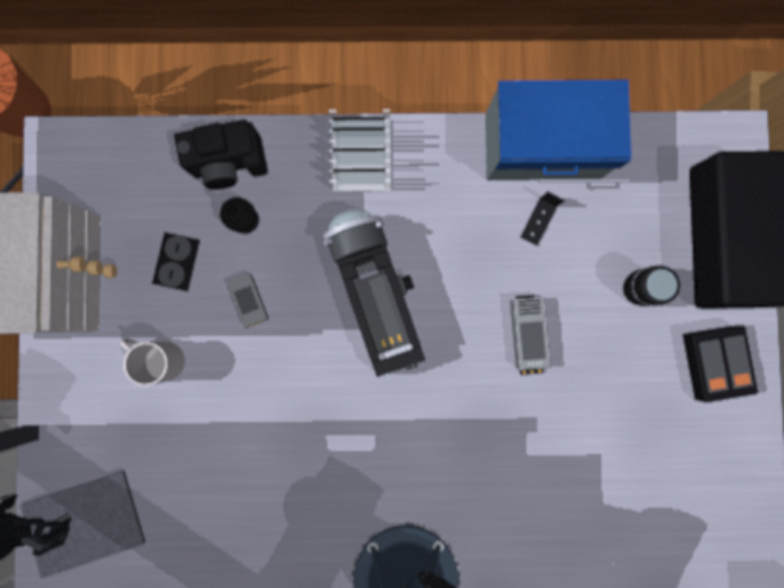

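View pics/side0.png

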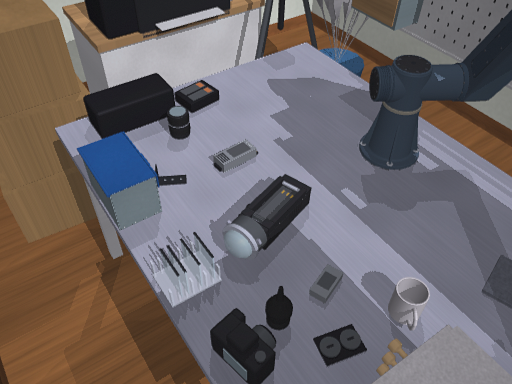

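The top view shows the pack near (346,219), toe (gold contacts) towards the robot, and the strobe from (261,240) to (230,140) with its lip at the near end. The side view confirms this layout, and the route over the desk at z 0.23 is clear. I'll move above the pack and take a closer look.

```bash
cat >> h.py <<'E'
def plan(P,yaw):
    """shift (mm) in tool axes and turn (deg) to bring TCP to P with tool y across heading yaw (deg)"""
    s=manip.sense(); M=R.from_quat(s["tool_rot"]).as_matrix()
    d=M.T@(np.array(P)-s["tcp_pos"])*1000
    cur=np.degrees(np.arctan2(M[1,0],M[0,0]))
    t=-(yaw-cur); t=(t+90)%180-90
    print("pos",np.round(s["tcp_pos"],4),"tool x heading",round(cur,1),"q6",round(s["q"][5],2),"t",s["t"]," -> shift",np.round(d,1),"turn",round(t,1))
E
python3 - <<'E'
from h import *
C=cam("top")
m=manip.masks_of("top","pack")
for d in m[:1]:
    c=cv2.minAreaRect(np.argwhere(d["pixels"])[:,::-1].astype(np.float32)); b=cv2.boxPoints(c)
    W=[ray(C,p,.03)[:2] for p in b]; print(d["p"],np.round(W,4)); 
    e=max((W[1]-W[0],W[2]-W[1]),key=np.linalg.norm); print("yaw",np.degrees(np.arctan2(e[1],e[0])), np.mean(W,0))
plan([.43,.15,.25],0); plan([.42,-.25,.26],0)
print(manip.get_calibration("wrist"))
E
```

```text
0.84 [[ 0.562  -0.2134]
 [ 0.5689 -0.2849]
 [ 0.4077 -0.2981]
 [ 0.401  -0.2271]]
yaw -175.30053089030022 [ 0.48492214 -0.25588905]
pos [0.2188 0.5854 0.2313] tool x heading 159.5 q6 -0.18 t 1.15  -> shift [-350.3 -333.9  -18.7] turn -20.5
pos [0.2188 0.5854 0.2313] tool x heading 159.5 q6 -0.18 t 1.15  -> shift [-481.  -712.1  -28.7] turn -20.5
{'fov_y': 58.78922533844049, 'cx': 256.47998482235283, 'cy': 191.38229486416716, 'tool_from_camera': array([[-4.93887682e-04, -9.63973639e-01, -2.65997328e-01,
         6.64104654e-02],
       [ 9.99999875e-01, -4.53971048e-04, -2.11549105e-04,
         8.04414849e-04],
       [ 8.31726748e-05, -2.65997399e-01,  9.63973743e-01,
        -1.43449952e-01],
       [ 0.00000000e+00,  0.00000000e+00,  0.00000000e+00,
         1.00000000e+00]])}
```

```bash
python3 - <<'E'
from h import *
plan([.48,.02,.27],15.5)
E
```

```text
pos [0.2188 0.5854 0.2313] tool x heading 159.5 q6 -0.18 t 1.15  -> shift [-442.6 -438.1  -38.7] turn -36.0
```

Call:
step_arm(targets="-37 -37 -4 -3;-74 -73 -8 -6;-111 -110 -12 -9;-148 -146 -16 -12;-185 -183 -20 -15;-222 -219 -24 -18;-259 -256 -28 -21;-296 -292 -32 -24;-333 -329 -36 -27;-370 -365 -39 -30;-407 -402 -39 -33;-443 -438 -39 -36")

```text
t: 2.35
tcp_pos: [0.471, 0.0401, 0.2707]
tool_rot: [-0.136, 0.991, -0.0, 0.001]
force: [0.8, 0.2, -0.4]
finger_gap: 1.0
gripper_force: 0.0
```

Call:
step_arm(targets="0 0 0 0;0 0 0 0;0 0 0 0;0 0 0 0")

```text
t: 2.75
tcp_pos: [0.4694, 0.0436, 0.2701]
tool_rot: [-0.136, 0.991, 0.0, -0.0]
force: [-0.4, -0.8, 0.2]
finger_gap: 0.999
gripper_force: 0.0
```

```bash
python3 - <<'E'
from h import *
np.set_printoptions(precision=4,suppress=True)
C=cam("wrist"); im=manip.snapshot("wrist"); save(im,"w1"); np.save("c1.npy",C[3])
for q,z in (("bay",.062),("lip",.073),("latch_nose",.0775),("strobe",0)):
    for d in manip.mark_of("wrist",q)[:1]: print(q,d["p"],np.round(d["position"],1),ray(C,d["position"],z))
plan([.44,-.262,.25],4.7)
E
```

```text
bay 0.57 [231.  138.4] [0.4517 0.0117 0.062 ]
lip 0.82 [235.2 150. ] [0.4603 0.019  0.073 ]
latch_nose 0.84 [241.9 285.1] [0.6028 0.0642 0.0775]
strobe 0.67 [244.8 207.1] [0.5395 0.0479 0.    ]
pos [0.47   0.043  0.2702] tool x heading -164.4 q6 -1.99 t 3.0  -> shift [ 110.9 -285.7   20.2] turn 10.9
```

View pics/w1.png

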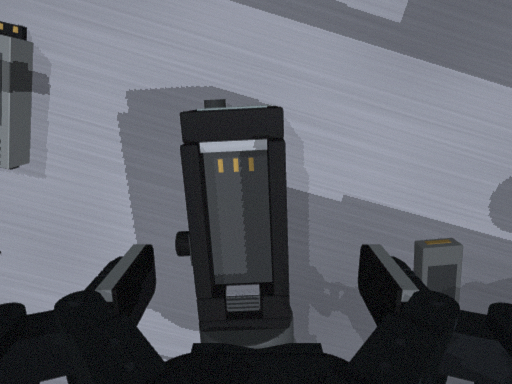

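The wrist view shows the bay: its lip strip runs from (200,148) to (270,146), the latch is at (243,292), and the cheek outer edges run from (182,145) to (198,298) and from (286,140) to (289,296).

```bash
python3 - <<'E'
from h import *
np.set_printoptions(precision=4,suppress=True)
C=list(cam("wrist")); C[3]=np.load("c1.npy")
for n,p,z in (("lipL",(203,153),.078),("lipR",(268,151),.078),("lipmid",(235.5,152),.078),("latch",(243,287),.088),("c1",(182,145),.092),("c2",(198,298),.092),("c3",(286,140),.092),("c4",(289,296),.092)): print(n,ray(C,p,z))
g=lambda p:ray(C,p,.092)[:2]
a=(g((182,145))+g((286,140)))/2; b=(g((198,298))+g((289,296)))/2; print(a,b,np.degrees(np.arctan2(*(b-a)[::-1])))
for yaw in (15,16,17):
    u=np.array([np.cos(np.radians(yaw)),np.sin(np.radians(yaw))]); print(yaw,"bay",ray(C,(235.5,152),.078)[:2]-.010*u, "from latch", ray(C,(241.9,285.1),.0775)[:2]-.1585*u)
# edge check overlay
E
```

```text
lipL [ 0.471  -0.0108  0.078 ]
lipR [0.4518 0.0506 0.078 ]
lipmid [0.4614 0.0199 0.078 ]
latch [0.5986 0.0647 0.088 ]
c1 [ 0.4662 -0.0301  0.092 ]
c2 [0.6219 0.0213 0.092 ]
c3 [0.4354 0.063  0.092 ]
c4 [0.5935 0.1144 0.092 ]
[0.4508 0.0165] [0.6077 0.0678] 18.130692417551057
15 bay [0.4517 0.0173] from latch [0.4497 0.0232]
16 bay [0.4518 0.0172] from latch [0.4505 0.0205]
17 bay [0.4518 0.017 ] from latch [0.4513 0.0179]
```

Call:
step_arm(targets="10 -26 2 1;20 -52 4 2;30 -78 6 3;40 -104 8 4;50 -130 10 5;60 -156 12 6;70 -182 14 7;80 -208 16 8;90 -234 18 9;100 -260 20 10;111 -286 20 11;111 -286 20 11")

```text
t: 4.2
tcp_pos: [0.4401, -0.2664, 0.2502]
tool_rot: [-0.038, 0.999, -0.001, 0.001]
force: [-0.1, -0.5, 0.6]
finger_gap: 1.0
gripper_force: 0.0
```

Call:
step_arm(targets="0 0 0 0;0 0 0 0;0 0 0 0")

```text
t: 4.5
tcp_pos: [0.4397, -0.2618, 0.2502]
tool_rot: [-0.04, 0.999, 0.0, -0.0]
force: [1.1, -0.1, -0.4]
finger_gap: 0.996
gripper_force: 0.0
```

```bash
python3 - <<'E'
from h import *
np.set_printoptions(precision=4,suppress=True)
C=cam("wrist"); im=manip.snapshot("wrist"); save(im,"w2"); np.save("c2.npy",C[3])
for q,z in (("pack",0),("pack_toe",0),("pack_heel",0)):
    for d in manip.mark_of("wrist",q)[:1]: print(q,d["p"],np.round(d["position"],1),ray(C,d["position"],z))
E
```

```text
pack 0.94 [257.7 196.6] [ 0.4883 -0.256   0.    ]
pack_toe 0.78 [257.2 126.5] [ 0.4055 -0.2633  0.    ]
```

View pics/w2.png

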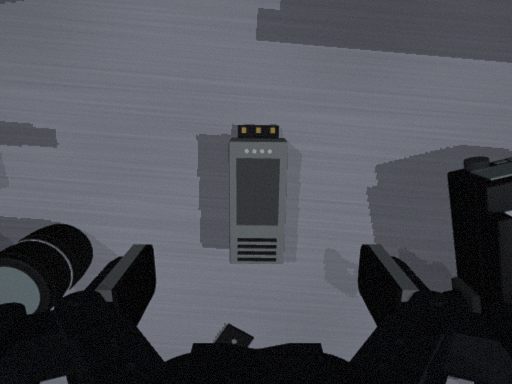

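The wrist view shows the pack upright with its toe at (258,126). The corners of its top face are (229,140), (288,139), (284,263) and (230,263).

```bash
python3 - <<'E'
from h import *
np.set_printoptions(precision=4,suppress=True)
C=list(cam("wrist")); C[3]=np.load("c2.npy")
W=np.array([ray(C,p,.038)[:2] for p in ((229.5,141),(287.5,140.5),(284,263.5),(230.5,263.5))]); print(W)
t=(W[0]+W[1])/2; h=(W[2]+W[3])/2; v=h-t; yaw=np.degrees(np.arctan2(v[1],v[0])); print("len",np.linalg.norm(v),"yaw",yaw,"mid",(t+h)/2, "w",np.linalg.norm(W[1]-W[0]),np.linalg.norm(W[2]-W[3]))
u=v/np.linalg.norm(v); m=(t+h)/2
G=m+.045*u; plan([*G,.10],yaw); plan([*G,.015],yaw)
E
```

```text
[[ 0.4195 -0.2911]
 [ 0.4142 -0.2311]
 [ 0.5547 -0.2205]
 [ 0.5596 -0.2818]]
len 0.1406097766833141 yaw 4.064349212523548 mid [ 0.487  -0.2561] w 0.060313307095540086 0.06149781082404035
pos [ 0.4398 -0.2624  0.2503] tool x heading -175.4 q6 -2.41 t 4.7  -> shift [-92.5   2.1 150.3] turn 0.5
pos [ 0.4398 -0.2624  0.2503] tool x heading -175.4 q6 -2.41 t 4.7  -> shift [-92.5   2.2 235.3] turn 0.5
```

Call:
step_arm(targets="-20 0 40 0;-40 1 80 0;-60 1 120 0;-80 2 150 0;-93 2 175 0.5;-93 2 200 0.5;-93 2 220 0.5;-93 2 230 0.5;-93 2 234 0.5;-93 2 234 0.5;-93 2 234 0.5")

```text
t: 5.8
tcp_pos: [0.5329, -0.2542, 0.0172]
tool_rot: [-0.035, 0.999, -0.001, 0.001]
force: [0.5, -0.3, -0.1]
finger_gap: 1.001
gripper_force: 0.0
```

Call:
step_arm(targets="0 0 0 0;0 0 0 0;0 0 0 0;0 0 0 0;0 0 0 0;0 0 0 0;0 0 0 0;0 0 0 0", gripper=1, squeeze=20)

```text
t: 6.6
tcp_pos: [0.5328, -0.2543, 0.0173]
tool_rot: [-0.035, 0.999, -0.001, 0.001]
force: [-0.2, -0.6, 6.3]
finger_gap: 0.723
gripper_force: 23.4
```

Call:
step_arm(targets="0 0 -4 0;0 0 -8 0;1 0 -12 0;1 0 -16 0;2 0 -20 0;2 0 -24 0;3 0 -28 0;3 0 -28 0;3 0 -28 0")

```text
t: 7.5
tcp_pos: [0.5293, -0.254, 0.0443]
tool_rot: [-0.035, 0.999, -0.0, 0.0]
force: [-0.9, 1.6, -4.8]
finger_gap: 0.722
gripper_force: 23.1
```

```bash
python3 - <<'E'
from h import *
s=manip.sense(); print(s["force"],s["ft_torque"],s["t"])
im=manip.snapshot("side"); c=im[110:210,160:300]; a=cv2.resize(c,None,fx=4,fy=4)
w=cv2.resize(manip.snapshot("wrist")[80:384,120:400],(400,434)); 
h=np.zeros((434,560,3),np.uint8); h[:400]=a; save(cv2.resize(np.hstack([h,w]),None,fx=.8,fy=.8),"l1")
E
```

```text
[-0.86105831  1.58647691 -4.81998765] [ 0.01866879 -0.20878055  0.04096911] 7.5
```

View pics/l1.png

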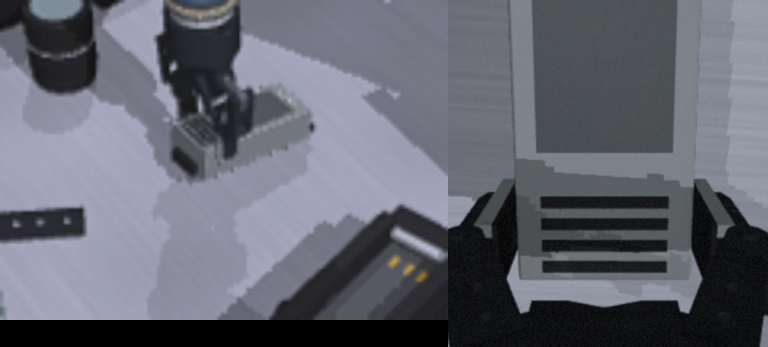

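The crops show the pack gripped just ahead of its ribs and lifted, but I can't read the tilt. I'll estimate it from the full wrist picture.

```bash
python3 - <<'E'
from h import *
C=cam("wrist"); np.save("c3.npy",C[3]); im=manip.snapshot("wrist"); save(im[40:320,150:370],"x"); 
save(cv2.resize(im[30:310,170:350],None,fx=3,fy=2.1),"w3")
for q in ("pack_toe","pack_heel","pack"):
    for d in manip.mark_of("wrist",q)[:1]: print(q,d["p"],np.round(d["position"],1))
E
```

```text
pack 0.98 [257.4 148. ]
```

View pics/w3.png

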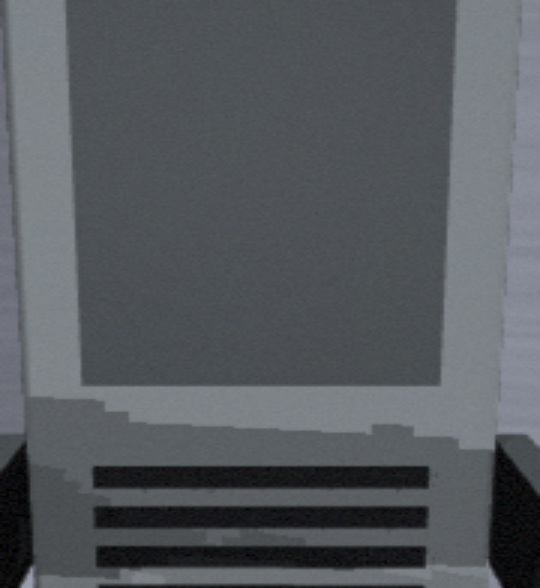

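The picture shows the panel edges running from (192,30)–(322,30) to (197,211)–(317,211), so they converge. From the widths I estimate about 6° heel-up with the toe just off the desk. I'll write a tilt estimator based on the panel's vanishing point, then add tilt with quick upward jerks at low grip.

```bash
cat >> h.py <<'E'
def tilt(im=None):
    """heel-up angle (deg), yaw error of pack vs tool from the vanishing point of the panel's long edges"""
    if im is None: im=manip.snapshot("wrist")
    g=cv2.GaussianBlur(cv2.cvtColor(im,cv2.COLOR_RGB2GRAY),(3,3),0).astype(float)
    C=cam("wrist"); L=[]
    for sgn in (-1,1):
        pts=[]
        for r in range(15,195,3):
            cols=257+sgn*np.arange(40,80); dg=np.diff(g[r,cols]); i=int(np.argmax(dg))
            if dg[i]>8 and 0<i<len(dg)-1:
                a,b,c=dg[i-1:i+2]; pts.append((cols[i]+sgn*(.5+.5*(a-c)/(a-2*b+c)),r))
        p=np.float32(pts); vx,vy,x,y=cv2.fitLine(p,cv2.DIST_HUBER,0,.01,.01).ravel()
        L.append(np.cross([x,y,1],[x+vx,y+vy,1])); n=len(p)
    v=np.cross(L[0],L[1]); v=v/v[2]
    d=np.array([(v[0]-C[1])/C[0],(v[1]-C[2])/C[0],1]); E=np.array(manip.get_calibration("wrist")["tool_from_camera"])
    d=E[:3,:3]@d; d*=-np.sign(d[0])  # towards heel = tool -x
    print("n",n,"heel-up deg",round(np.degrees(np.arctan2(-d[2],-d[0])),2),"yaw off",round(np.degrees(np.arctan2(d[1],-d[0])),2))
E
python3 - <<'E'
from h import *
tilt()
E
```

```text
n 60 heel-up deg 5.71 yaw off -0.03
```

Call:
step_arm(targets="0 0 -45 0;0 0 -45 0;0 0 -90 0;0 0 -90 0;0 0 -90 0")

```text
t: 8.35
tcp_pos: [0.5296, -0.2542, 0.1347]
tool_rot: [-0.035, 0.999, -0.001, 0.001]
force: [-0.1, 0.1, -5.6]
finger_gap: 0.722
gripper_force: 25.5
```

```bash
python3 - <<'E'
from h import *
tilt()
E
```

```text
n 48 heel-up deg 54.95 yaw off -4.89
```

```bash
python3 - <<'E'
from h import *
im=manip.snapshot("wrist"); save(im,"w4"); s=manip.sense(); print(s["force"],s["ft_torque"],s["gripper_force"])
E
```

```text
[-0.38035188  0.01664946 -5.80211894] [ 0.05858538 -0.14266438 -0.02577865] 25.459654927253723
```

View pics/w4.png

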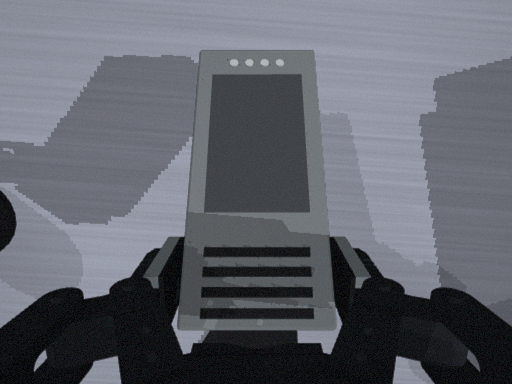

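The picture shows the pack swung toe-down to about 36° (top-face corners (200,51), (314,51), (335,328) and (179,328)). I'll lower it so the desk pushes the toe back up to about 12°, then grip harder.

Call:
step_arm(targets="0 0 15 0;0 0 30 0;0 0 45 0;-3 0 51 0;-8 0 57 0;-12 0 63 0;-16 0 69 0;-20 0 75 0;-25 0 81 0;-29 0 87 0;-32 0 91 0;-32 0 91 0")

```text
t: 9.65
tcp_pos: [0.56, -0.2513, 0.0417]
tool_rot: [-0.035, 0.999, 0.001, -0.002]
force: [-1.0, -1.5, -0.8]
finger_gap: 0.72
gripper_force: 25.1
```

Call:
step_arm(targets="0 0 0 0;0 0 0 0;0 0 0 0;0 0 0 0", squeeze=80)

```text
t: 10.05
tcp_pos: [0.5607, -0.2514, 0.0431]
tool_rot: [-0.035, 0.999, 0.0, -0.0]
force: [-0.6, 0.8, -2.8]
finger_gap: 0.698
gripper_force: 90.8
```

```bash
python3 - <<'E'
from h import *
tilt(); s=manip.sense(); print(s["force"],s["ft_torque"],s["t"])
E
```

```text
n 59 heel-up deg 10.02 yaw off 0.11
[-1.12652317  0.25123938 -3.63378684] [ 0.02782384  0.25345909 -0.01885186] 10.1
```

The tilt is about 10°, and 13° would give more clearance over the latch. I'll swing it down again and re-lower to a position 5 mm higher.

Call:
step_arm(targets="0 0 0 0;0 0 0 0;10 0 -45 0;20 0 -45 0;32 0 -90 0;32 0 -90 0;32 0 -90 0", squeeze=20)

```text
t: 10.8
tcp_pos: [0.5301, -0.2546, 0.134]
tool_rot: [-0.035, 0.999, -0.001, 0.002]
force: [-1.5, 0.5, -4.6]
finger_gap: 0.704
gripper_force: 90.6
```

```bash
python3 - <<'E'
from h import *
C=cam("wrist"); im=manip.snapshot("wrist")
tilt(im)
for d in manip.masks_of("wrist","pack")[:1]:
    w=d["pixels"].sum(1); r=np.where(w>50)[0]; print(r[0],r[-1],[(int(i),int(w[i])) for i in r[::25]])
E
```

```text
n 58 heel-up deg 32.43 yaw off -4.07
0 325 [(0, 160), (25, 159), (50, 157), (75, 157), (100, 156), (125, 155), (150, 155), (175, 153), (200, 152), (225, 152), (250, 146), (275, 148), (300, 149), (325, 131)]
```

Call:
step_arm(targets="0 0 0 0;0 0 0 0;0 0 0 0", gripper=0.32, squeeze=20)

```text
t: 11.2
tcp_pos: [0.5291, -0.2537, 0.1323]
tool_rot: [-0.035, 0.999, 0.0, -0.001]
force: [0.9, -0.3, -5.2]
finger_gap: 0.697
gripper_force: 90.6
```

Call:
step_arm(targets="0 0 25 0;0 0 50 0;0 0 70 0;0 0 82 0;0 0 84 0;0 0 84 0;0 0 84 0")

```text
t: 11.9
tcp_pos: [0.5301, -0.2545, 0.0501]
tool_rot: [-0.035, 0.999, -0.001, 0.001]
force: [-0.0, -0.5, -4.6]
finger_gap: 0.702
gripper_force: 90.5
```

Call:
step_arm(targets="0 0 0 0;0 0 0 0", gripper=0.285)

```text
t: 12.1
tcp_pos: [0.5298, -0.2543, 0.0501]
tool_rot: [-0.035, 0.999, -0.001, 0.001]
force: [0.8, 1.6, -4.6]
finger_gap: 0.718
gripper_force: 32.9
```

```bash
python3 - <<'E'
from h import *
tilt(); s=manip.sense(); print(s["tcp_pos"],s["force"],s["gripper_force"],s["finger_gap"])
E
```

```text
n 58 heel-up deg 11.1 yaw off 0.12
[ 0.52965329 -0.25420105  0.04995367] [-0.0764387   0.55861053 -4.81175036] 32.89678931236267 0.7147098549159171
```

Call:
step_arm(targets="0 0 1 0;0 0 1 0;0 0 1 0", gripper=0.276)

```text
t: 12.45
tcp_pos: [0.5298, -0.2542, 0.0486]
tool_rot: [-0.035, 0.999, -0.0, 0.001]
force: [1.5, 0.3, -1.7]
finger_gap: 0.723
gripper_force: 5.8
```

```bash
python3 - <<'E'
from h import *
tilt(); s=manip.sense(); print(s["tcp_pos"],s["force"],s["gripper_force"],s["finger_gap"])
E
```

```text
n 60 heel-up deg 12.71 yaw off -0.04
[ 0.52982118 -0.25425331  0.04856171] [ 1.98568851  0.84298733 -1.99799095] 5.8082688599824905 0.7245646733533528
```

The toe now rests on the desk at 12.7°. I'll clamp it and work out where the toe sits relative to the tool from the panel's end edge.

Call:
step_arm(targets="0 0 0 0;0 0 0 0;0 0 0 0", gripper=1, squeeze=70)

```text
t: 12.8
tcp_pos: [0.5298, -0.2543, 0.0485]
tool_rot: [-0.035, 0.999, -0.0, 0.001]
force: [2.0, 0.3, -0.3]
finger_gap: 0.701
gripper_force: 76.6
```

```bash
cat > loc.py <<'E'
from h import *
def edge(im,lo,hi):
    g=cv2.cvtColor(im,cv2.COLOR_RGB2GRAY)[:,245:270].mean(1); d=np.diff(g[lo:hi]); i=int(np.argmax(d)); print("edge",lo+i+.5,round(d[i],1)); return lo+i+.5
E
python3 - <<'E'
from loc import *
np.set_printoptions(precision=4,suppress=True)
C2=list(cam("wrist")); C2[3]=np.load("c2.npy")
m=np.array([.487,-.2561]); u=np.array([np.cos(np.radians(4.06)),np.sin(np.radians(4.06))])
im2=cv2.imread("pics/w2.png")[:,:,::-1]
pe=(ray(C2,(258,edge(im2,215,232)),.038)[:2]-m)@u; print("panel end at pack x",pe)
C=cam("wrist"); s=manip.sense(); im=manip.snapshot("wrist"); save(im,"w5"); tilt(im)
g=cv2.cvtColor(im,cv2.COLOR_RGB2GRAY)[:,245:270].mean(1); print(g[190:384:4].astype(int))
r=edge(im,190,240)
M=R.from_quat(s["tool_rot"]).as_matrix()
for th in (12,12.7,13.4):
    a=np.radians(th); z=(84e-3+pe)*np.sin(a)+.038*np.cos(a); P=ray(C,(257.5,r),z)
    hx=(84e-3+pe)*np.cos(a)-.038*np.sin(a); h=-M[:,0]; toe=P-h*hx; toe[2]=0
    print(th,"panel end",P,"toe",toe,"in tool axes",M.T@(toe-s["tcp_pos"])*1000)
E
```

```text
edge 224.5 20.2
panel end at pack x 0.022542336943555587
n 60 heel-up deg 12.36 yaw off -0.03
[ 82  82  81  81  81  79 127 126 125 115  92  93  93  92  92  70  25  26
  93  92  31  24  23  88  77  18  26  34 110 111  27  27  54 110 146 149
 146 149 148 143  13  12  13  16  13  13  15  12  13]
edge 212.5 35.2
12 panel end [ 0.5092 -0.255   0.0593] toe [ 0.4132 -0.2617  0.    ] in tool axes [116.9617   0.7819  48.3587]
12.7 panel end [ 0.5088 -0.255   0.0605] toe [ 0.4135 -0.2617  0.    ] in tool axes [116.6343   0.7794  48.359 ]
13.4 panel end [ 0.5084 -0.255   0.0617] toe [ 0.4138 -0.2616  0.    ] in tool axes [116.2895   0.7768  48.3594]
```

```bash
cat >> loc.py <<'E'
BAY=np.array([.4518,.0168]); YAW=17.7
def goto(bx,bz,toe=(117,.8,48.4),by=0):
    p=np.radians(YAW); u=np.array([np.cos(p),np.sin(p),0]); n=np.array([-u[1],u[0],0])
    x=-u; z=np.array([0,0,-1.]); y=np.cross(z,x); M=np.column_stack([x,y,z])
    T=np.array([*BAY,.062])+u*bx/1000+n*by/1000+np.array([0,0,bz/1000])
    print("toe at",bx,by,bz,"TCP",np.round(T-M@np.array(toe)/1000,4)); plan(T-M@np.array(toe)/1000,YAW)
def where(toe=(117,.8,48.4)):
    s=manip.sense(); M=R.from_quat(s["tool_rot"]).as_matrix(); P=s["tcp_pos"]+M@np.array(toe)/1000
    p=np.radians(YAW); d=(P[:2]-BAY)*1000; print("toe est in bay x %.1f y %.1f z %.1f"%(d[0]*np.cos(p)+d[1]*np.sin(p),-d[0]*np.sin(p)+d[1]*np.cos(p),P[2]*1000-62),"F",np.round(s["force"],1),"M",np.round(s["ft_torque"],2),"heading",round(np.degrees(np.arctan2(M[1,0],M[0,0])),1),"t",s["t"])
E
python3 - <<'E'
from loc import *
goto(19,60)
E
```

```text
toe at 19 0 60 TCP [0.5816 0.0574 0.1704]
pos [ 0.5299 -0.2543  0.0485] tool x heading -176.0 q6 -2.28 t 12.85  -> shift [ -73.5  307.2 -122.1] turn -13.7
```

Lift first, then travel across.

Call:
step_arm(targets="0 0 -15 0;0 0 -40 0;0 0 -70 0;0 0 -100 0;0 0 -122 0;-4 15 -122 -1;-10 40 -122 -2;-17 70 -122 -3;-25 105 -122 -5;-34 140 -122 -6;-42 175 -122 -8;-50 210 -122 -9")

```text
t: 14.05
tcp_pos: [0.5625, -0.0381, 0.1686]
tool_rot: [-0.114, 0.993, 0.001, -0.002]
force: [0.3, -0.3, -4.5]
finger_gap: 0.701
gripper_force: 77.2
```

```bash
python3 - <<'E'
from loc import *
goto(19,60)
E
```

```text
toe at 19 0 60 TCP [0.5816 0.0574 0.1704]
pos [ 0.5625 -0.0381  0.1686] tool x heading -166.9 q6 -2.07 t 14.05  -> shift [-40.3  88.7  -1.7] turn -4.6
```

Call:
step_arm(targets="-8 20 0 -1;-16 40 0 -2;-24 60 0 -3;-32 72 0 -4;-36 78 0 -4.6;-36 78 0 -4.6;-36 78 0 -4.6;-36 78 0 -4.6")

```text
t: 14.85
tcp_pos: [0.5818, 0.0422, 0.17]
tool_rot: [-0.152, 0.988, -0.0, -0.0]
force: [-0.3, -0.5, -4.9]
finger_gap: 0.701
gripper_force: 77.2
```

```bash
python3 - <<'E'
from loc import *
goto(19,60); where(); tilt()
save(cv2.resize(manip.snapshot("side")[120:270,180:340],(640,600)),"s2")
E
```

```text
toe at 19 0 60 TCP [0.5816 0.0574 0.1704]
pos [0.5818 0.0422 0.17  ] tool x heading -162.5 q6 -2.0 t 14.85  -> shift [-4.4 14.6 -0.4] turn -0.2
toe est in bay x 14.5 y -14.2 z 59.7 F [-0.3 -0.5 -4.9] M [ 0.06 -0.17  0.04] heading -162.5 t 14.85
n 56 heel-up deg 13.35 yaw off 0.0
```

View pics/s2.png

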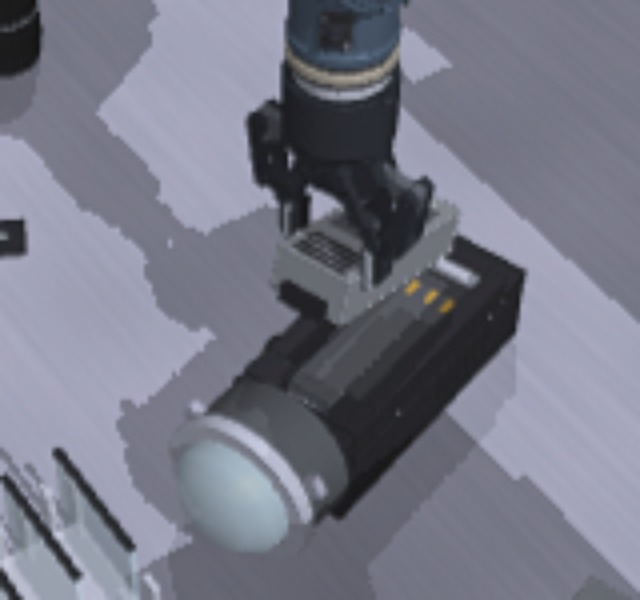

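The side crop shows the pack held heel-up over the bay, clear of the lip at (460,272), consistent with the estimate. I'll centre it and descend.

Call:
step_arm(targets="-2 7 0 0;-4 14 0 0;-4 14.5 0 0;-4 14.5 5 0;-4 14.5 12 0;-4 14.5 20 0;-4 14.5 28 0;-4 14.5 28 0;-4 14.5 28 0")

```text
t: 15.85
tcp_pos: [0.5813, 0.058, 0.1416]
tool_rot: [-0.153, 0.988, 0.0, -0.0]
force: [-0.1, 0.4, -4.6]
finger_gap: 0.708
gripper_force: 77.1
```

```bash
python3 - <<'E'
from loc import *
where(); C=cam("side"); im=manip.snapshot("side"); 
for q in ("pack_toe","lip"):
    for d in manip.mark_of("side",q)[:1]: print(q,d["p"],d["position"])
goto(19,10)
E
```

```text
toe est in bay x 18.9 y 0.9 z 31.3 F [-0.1  0.4 -4.6] M [ 0.07 -0.2  -0.01] heading -162.4 t 15.85
pack_toe 0.66 [287.3, 186.2]
lip 0.6 [289.1, 185.9]
toe at 19 0 10 TCP [0.5816 0.0574 0.1204]
pos [0.5818 0.0581 0.1425] tool x heading -162.4 q6 -1.97 t 16.0  -> shift [ 0.4 -0.6 22.1] turn -0.1
```

Call:
step_arm(targets="0 -0.6 5 0;0 -0.6 10 0;0 -0.6 15 0;0 -0.6 20 0;0 -0.6 24 0;0 -0.6 26 0;0 -0.6 26 0")

```text
t: 16.7
tcp_pos: [0.5814, 0.0576, 0.1157]
tool_rot: [-0.153, 0.988, 0.0, -0.0]
force: [0.5, -0.4, -4.6]
finger_gap: 0.703
gripper_force: 77.3
```

```bash
python3 - <<'E'
from loc import *
where(); tilt()
E
```

```text
toe est in bay x 18.8 y 0.5 z 5.4 F [ 0.5 -0.4 -4.6] M [ 0.05 -0.2   0.  ] heading -162.4 t 16.7
n 56 heel-up deg 13.55 yaw off -0.03
```

Call:
step_arm(targets="0 0 1 0;0 0 2 0;0 0 3 0;0 0 4 0;0 0 4 0")

```text
t: 17.25
tcp_pos: [0.5818, 0.0576, 0.1122]
tool_rot: [-0.153, 0.988, -0.0, 0.0]
force: [0.7, 0.5, -3.9]
finger_gap: 0.7
gripper_force: 77.2
```

Call:
step_arm(targets="0 0 1 0;0 0 2 0;0 0 2 0")

```text
t: 17.55
tcp_pos: [0.5825, 0.0577, 0.1107]
tool_rot: [-0.153, 0.988, -0.0, 0.001]
force: [1.5, 1.2, -1.5]
finger_gap: 0.699
gripper_force: 77.5
```

```bash
python3 - <<'E'
from loc import *
where()
E
```

```text
toe est in bay x 20.1 y 0.3 z 0.1 F [ 1.5  1.2 -1.5] M [ 0.21 -0.17 -0.08] heading -162.4 t 17.55
```

The toe has touched the floor at z≈0. Next I'll slide it towards the toe wall.

Call:
step_arm(targets="2 0 0 0;4 0 0 0;6 0 0 0;8 0 0 0;10 0 0 0;11 0 0 0;11 0 0 0")

```text
t: 18.25
tcp_pos: [0.5709, 0.0541, 0.1102]
tool_rot: [-0.153, 0.988, -0.0, -0.0]
force: [2.4, 1.2, -0.3]
finger_gap: 0.702
gripper_force: 77.6
```

```bash
python3 - <<'E'
from loc import *
where(); tilt()
E
```

```text
toe est in bay x 7.8 y 0.3 z -0.2 F [ 2.4  1.2 -0.3] M [-0.02 -0.12 -0.03] heading -162.4 t 18.25
n 57 heel-up deg 12.35 yaw off -0.02
```

Call:
step_arm(targets="1 0 0 0;2 0 0 0;3 0 0 0;4 0 0 0;4 0 0 0")

```text
t: 18.8
tcp_pos: [0.5671, 0.053, 0.1101]
tool_rot: [-0.153, 0.988, 0.0, -0.0]
force: [1.9, 0.5, -1.1]
finger_gap: 0.704
gripper_force: 77.6
```

Call:
step_arm(targets="1 0 0 0;2 0 0 0;2 0 0 0")

```text
t: 19.1
tcp_pos: [0.5652, 0.0524, 0.1102]
tool_rot: [-0.153, 0.988, -0.0, -0.0]
force: [2.2, 0.6, -1.4]
finger_gap: 0.704
gripper_force: 77.6
```

```bash
python3 - <<'E'
from loc import *
where(); tilt()
E
```

```text
toe est in bay x 1.8 y 0.4 z -0.2 F [ 2.2  0.6 -1.4] M [-0.01 -0.14 -0.03] heading -162.4 t 19.1
n 57 heel-up deg 12.39 yaw off -0.03
```

Call:
step_arm(targets="1 0 0 0;2 0 0 0;2 0 0 0")

```text
t: 19.45
tcp_pos: [0.5638, 0.0519, 0.1103]
tool_rot: [-0.153, 0.988, 0.0, 0.0]
force: [3.3, 1.3, 0.2]
finger_gap: 0.707
gripper_force: 77.7
```

Call:
step_arm(targets="1 0 0 0;1 0 0 0")

```text
t: 19.65
tcp_pos: [0.5636, 0.0517, 0.1106]
tool_rot: [-0.153, 0.988, 0.0, 0.001]
force: [5.0, 2.6, 0.1]
finger_gap: 0.699
gripper_force: 77.7
```

```bash
python3 - <<'E'
from loc import *
where(); tilt()
im=manip.snapshot("side")
g=np.hstack([cv2.resize(im[140:260,200:330],(520,480))]); save(g,"s3")
E
```

```text
toe est in bay x 0.3 y 0.3 z -0.1 F [5.  2.6 0.1] M [ 0.35 -0.55 -0.07] heading -162.4 t 19.65
n 57 heel-up deg 12.39 yaw off -0.02
```

View pics/s3.png

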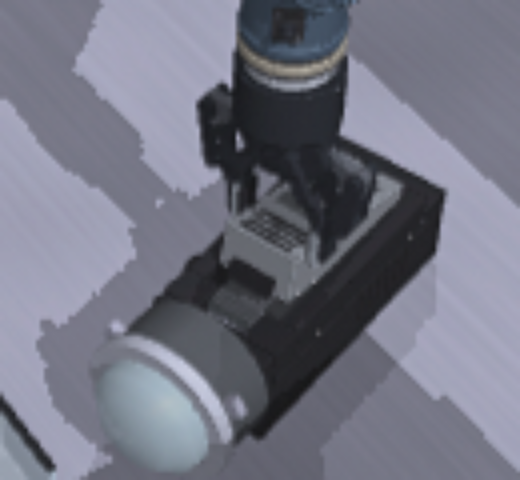

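The side view shows the pack in the bay with its toe under the lip and its foot above the latch. The wall contact came at x≈0, as expected. I'll loosen the grip so the pack pivots, lower the heel onto the latch slope, and release.

Call:
step_arm(targets="0 0 0 0;0 0 0 0;0 0 2 0;-1 0 4 0;-2 0 6 0;-3 0 8 0;-4 0 10 0;-5 0 12 0;-5 0 12 0", gripper=0.277)

```text
t: 20.65
tcp_pos: [0.5665, 0.0527, 0.0991]
tool_rot: [-0.153, 0.988, -0.0, -0.001]
force: [0.8, 0.1, 8.2]
finger_gap: 0.726
gripper_force: 9.5
```

```bash
python3 - <<'E'
from loc import *
s=manip.sense(); print(s["tcp_pos"],s["force"],s["gripper_force"],s["finger_gap"]); tilt()
E
```

```text
[0.56646716 0.05267052 0.09908926] [0.78503333 0.0816502  8.19305337] 9.531940966844559 0.7262984776352517
n 59 heel-up deg 7.8 yaw off -0.05
```

Call:
step_arm(targets="0 0 0 0;0 0 0 0;0 0 0 0;0 0 -10 0;0 0 -30 0;0 0 -50 0;0 0 -50 0", gripper=0)

```text
t: 21.4
tcp_pos: [0.5692, 0.0529, 0.151]
tool_rot: [-0.153, 0.988, -0.001, 0.003]
force: [-0.1, -0.1, 0.2]
finger_gap: 1.007
gripper_force: 0.0
```

Call:
step_arm(targets="0 0 0 0;0 0 0 0;0 0 0 0;0 0 0 0;0 0 0 0;0 0 0 0", gripper=1)

```text
t: 22.0
tcp_pos: [0.5672, 0.053, 0.1478]
tool_rot: [-0.153, 0.988, 0.0, -0.0]
force: [0.4, -0.3, 0.7]
finger_gap: 0.001
gripper_force: 0.0
```

```bash
python3 - <<'E'
from loc import *
np.set_printoptions(precision=4,suppress=True)
C=cam("wrist"); im=manip.snapshot("wrist"); save(im,"w6"); s=manip.sense(); print(s["tcp_pos"],s["force"],s["finger_gap"],s["t"])
for d in manip.mark_of("wrist","pack")[:1]: print(d["p"],d["position"],ray(C,d["position"],.07))
u=np.array([np.cos(np.radians(17.7)),np.sin(np.radians(17.7))])
for bx in (135,142): print(bx); plan([*(BAY+u*bx/1000),.140],17.7)
E
```

```text
[0.5673 0.053  0.148 ] [ 0.0679  0.7583 -0.2496] 0.0037565971610394864 22.05
0.72 [260.5, 145.1] [0.5318 0.0446 0.07  ]
135
pos [0.5673 0.053  0.148 ] tool x heading -162.4 q6 -1.98 t 22.1  -> shift [-13.9   0.6   8. ] turn -0.1
142
pos [0.5673 0.053  0.148 ] tool x heading -162.4 q6 -1.98 t 22.1  -> shift [-20.9   0.6   8. ] turn -0.1
```

View pics/w6.png

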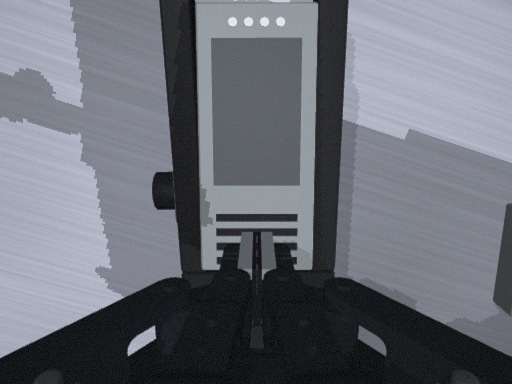

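The wrist view shows the pack in the bay with its heel edge near row 270 and the ribs under the shut fingers. I'll press near the heel now.

Call:
step_arm(targets="-10 0.6 5 0;-20 0.6 10 0;-20 0.6 20 0;-20 0.6 28 0;-20 0.6 32 0;-20 0.6 35 0;-20 0.6 38 0;-20 0.6 41 0;-20 0.6 41 0")

```text
t: 23.0
tcp_pos: [0.5869, 0.0598, 0.1072]
tool_rot: [-0.153, 0.988, -0.0, 0.001]
force: [1.8, 0.8, 3.6]
finger_gap: 0.002
gripper_force: 1.8
```

Call:
step_arm(targets="0 0 2 0;0 0 4 0;0 0 6 0;0 0 8 0;0 0 8 0;0 0 8 0")

```text
t: 23.6
tcp_pos: [0.5862, 0.0596, 0.1]
tool_rot: [-0.153, 0.988, -0.0, -0.0]
force: [0.2, 1.8, 10.9]
finger_gap: 0.0
gripper_force: 5.6
```

```bash
python3 - <<'E'
from loc import *
s=manip.sense(); print(s["tcp_pos"],s["force"],s["t"])
E
```

```text
[0.58615606 0.05962736 0.10003707] [ 0.22387504  1.82034033 10.91425927] 23.6
```

Call:
step_arm(targets="0 0 2 0;0 0 4 0;0 0 4 0;0 0 4 0")

```text
t: 24.0
tcp_pos: [0.5863, 0.0596, 0.0999]
tool_rot: [-0.153, 0.988, -0.0, 0.001]
force: [-6.2, 1.9, 33.2]
finger_gap: -0.002
gripper_force: 16.9
```

The tool stops hard at z=0.100, the height of the seated pack's top, with 33 N on it. I'll retreat and check.

Call:
step_arm(targets="0 0 -5 0;0 0 -15 0;0 0 -40 0;10 0 -80 0;30 0 -120 0;45 0 -150 0;45 0 -150 0;45 0 -150 0;45 0 -150 0;45 0 -150 0")

```text
t: 25.0
tcp_pos: [0.5427, 0.0462, 0.2433]
tool_rot: [-0.153, 0.988, 0.0, -0.002]
force: [0.0, -1.1, 0.0]
finger_gap: -0.004
gripper_force: 0.0
```

```bash
python3 - <<'E'
from loc import *
np.set_printoptions(precision=4,suppress=True)
C=cam("wrist"); im=manip.snapshot("wrist"); save(cv2.resize(im[90:330,150:370],(733,800))[:600] if 0 else cv2.resize(im[80:330,140:380],(576,600)),"w7")
s=manip.sense(); print(s["tcp_pos"],s["force"],s["t"])
u=np.array([np.cos(np.radians(17.7)),np.sin(np.radians(17.7)),0]); n=np.array([-u[1],u[0],0]); B=np.array([*BAY,.062])
for q,P in (("latch_nose",B+u*.1585+[0,0,.0155]),("pack",B+u*.086),("pack_heel",B+u*.1635)):
    print(q,"expected",proj(C,P),[(d["p"],d["position"]) for d in manip.mark_of("wrist",q)[:1]])
print("expected top corners seated (col,row in crop)",[(proj(C,B+u*x+n*y+[0,0,.038])-[140,80])*2.4 for x in (.0155,.1555) for y in (-.031,.031)])
E
```

```text
[0.5428 0.0462 0.2434] [-0.4387 -0.8027 -0.207 ] 25.05
latch_nose expected [255.9699 235.3484] []
pack expected [255.772  159.0404] [(0.8, [255.5, 155.9])]
pack_heel expected [255.9791 234.0353] []
expected top corners seated (col,row in crop) [array([184.3795,   0.3522]), array([370.0745,  -0.0581]), array([196.4778, 388.6699]), array([360.1465, 388.2277])]
```

View pics/w7.png

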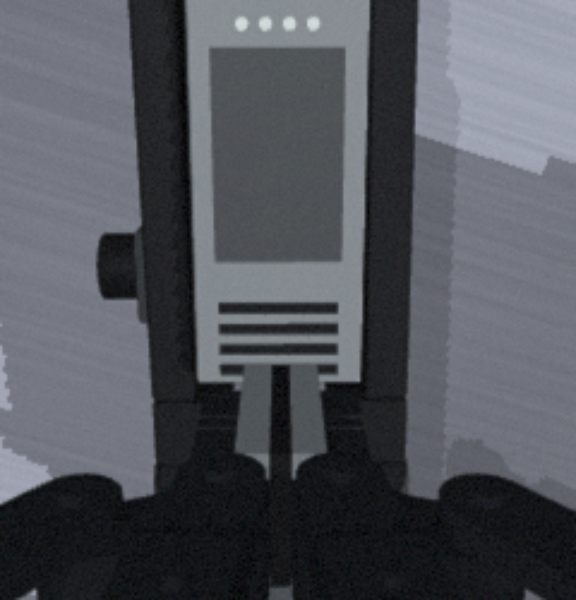

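The pack sits level at the expected seated position: its heel edge spans (197,383) to (360,383) and matches the seated width, and the latch housing is clear of it. Handing in.

```bash
python3 -c "
from station import manip
print(manip.sign_off())"
```

```text
the job is handed in; nothing more can be done
None
```

The pack's tongue is hooked under the lip and the pack was pressed flat until it stopped at its seated height. The last picture agrees with that, but my fingers hid the latch in it, so I inferred that the latch closed. The hand is clear, and I have handed the job in without seeing a verdict.

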